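# Run the swirl mixer: cover the round flask and press it down in the spring ring

### The arm

A 7-joint arm with a two-finger parallel gripper is mounted at the origin on the work surface; the furniture and walls round the work are solid. World frame = base frame: x ahead of the robot, y to its left, z up, the work surface at z = 0. Lengths are in mm, angles in rad, forces in N, time in s.
With the tool pointing down it reaches from about 400 to 850 mm from the base axis. Payload 4.5 kg.
Tool frame: the origin (TCP) lies on the centre line of the jaws, within the pads' length; the fingertips stand r.tips_ahead ahead of it and the grasp point (between the pads) is the TCP (r.tips_ahead is the distance from the TCP to the fingertips, in mm); z points along the fingers, y is the direction in which the jaws open and shut (so a half turn about z gives the same grasp; the last joint's range is limited). The gripper opens to 85 mm and grips with 20 to 120 N. Pads are 22 mm wide; open, the fingers measure 114 mm over their backs; the gripper's body (76 mm by 85 mm) begins 54 mm behind the grasp point. The pads swing forward as they close: fully open they stand 13 mm farther back than shut.
Start: joints at [1.34, 0.689, -0.195, 1.565, 0.157, 0.902, -0.215], TCP at [163.601, -603.231, 250.317] pointing down, gripper open.
Joint ranges: [-3.01, 3.01], [-0.46, 2.08], [-1.47, 1.51], [0.13, 2.56], [-1, 4.14], [0.04, 2.09], [-2.66, 2.66]. Speed limits (rad/s): [2.57, 2.57, 3.14, 3.14, 3.14, 3.14, 3.14].

### API

Orientations are given as a unit quaternion [w, x, y, z].
In Python, from cell import r gives the robot as it stands.
- The arm moves only by the tool send_rows, never from a script. Its argument "rows" is a list of rows, each a list of 4 numbers: the shift along the world's x, y, z in mm, then the turn about the world's z in degrees. In form: [[dx, dy, dz, turn], ...]. A call has exactly 10 rows; each row is the pose to reach, as a shift and turn from the pose commanded when the call began; what a row does not reach only later rows make up. A row lasts 1/8 s, in which the tool goes at most 62.5 mm and 10.7 degrees, less where a joint would pass 70% of its speed; a pose out of reach is approached as far as the arm can. A call with a gripper value outside its range is refused whole. "hand" is the opening, from -1 (shut) to 1 (fully open), so that 0 is half open, set as the call begins (left out, the last holds). The fingers move at their own pace and stop on an object; "newtons" is the grip in N (left out, the last holds). Time passes only in rows, so rows that repeat a pose let the fingers close, or fill a call up. It gives the time, the measured TCP pose, the force and the opening at its end, in the units of the state.
- r.sense(): the state, without advancing time (a new reading comes with each control period).
- r.get_image(name): name is "side" or "top" or "wrist"; returns a dict with "image" (384x512x3 uint8, red, green, blue), "intrinsics" (3x3 intrinsics, pixels), "distortion" ([k1, k2, p1, p2, k3] as OpenCV has them; the pictures are not rectified), "pose" (4x4, takes a point from camera to world coordinates). Camera axes: x right, y up, looking along -z (the intrinsics and any distortion apply to the point x, -y, -z); pixel columns grow to the right and rows downward; lengths in mm; the calibration is good to about 2 mm. A picture is of the moment at which its call begins. There is no depth.
- r.job_done(): hands the job in, once; it reports no verdict.
Trained networks look in a picture, given as the dict that the camera call returned (one of the last four; its "shot" number tells which), for a name from the list of things; names that differ only in an ending like _2 or _b are one class to them, and where a whole thing is asked for, a point or a joint stands for the part that bears it (a point fixed in the world has none). Each returns a list of dicts, best first, with "p" (0 to 1); they miss things now and then, are a little off and sometimes report something else, mostly with a low value. They report only what shows in the picture. A call takes as long as a camera call. They do not tell look-alikes from the thing itself.
- r.spot_in(label, picture): "extent" ([left, top, width, height] in pixels, round what is visible of it).
- r.cut_out(label, picture): "region" (384x512 bool, what is visible of it) and "extent" ([left, top, width, height] in pixels, round what is visible of it).
- r.place_of(label, picture): "location" ([column, row] in pixels: a listed point, or the origin of a listed thing).
The state is a dict: "t": time; "joint_pos": joint angles; "dq": joint speeds; "tau": joint torques, N m; "tcp_pos": TCP position; "tcp_rot": TCP orientation; "ft_force": force on the tool from outside, world axes, zero at the start; "wrist_torque": the same for the moment, N m; "finger_gap": finger opening in mm.
Only numpy, scipy, OpenCV 4.12 (cv2) and the standard library are available. Lean on these libraries where they do the work, as an engineer would, in place of code of your own. Each camera call takes 0.05 s, during which the arm holds its last target. There are 200 camera calls.

### The job

Mix a batch on the swirl mixer, which runs only while the flask is pressed down: first stand the round green flask upright in the mixer's orange spring ring, then set the copper cover level on the flask's mouth so it is fully seated. Finally push down on the cover until the spring ring is pressed down as far as it goes, and finish while still holding it down there; do not let go. Never tip the flask over, and leave the spice jar, tape roll and tea carton where they stand.

Things in the scene. Friction and masses are not known exactly. Their poses are not given: they have to be found in the camera images.
- mixer: swirl mixer, fixed to the work surface: grey round base 124 mm across and 18 mm high with a small control box on its -x side (out to 77 mm from the axis), and three upright 7 mm guide posts with springs, 46 mm from the axis at 60, 180 and 300 degrees about z from its x axis, their caps 68 mm above the work surface. On the posts slides the orange ring. Origin: on the axis of ring and base, at the underside; z up
- ring (a joint): slide of the orange spring ring, in m: 0 = up (rest), grows as the ring is pressed down, stop at 0.015. The spring needs about 5.5 N to start moving and 13 N at the stop, weight of flask and cover (about 2.8 N) included; the weight alone does not sink it
- ring_top (a point): centre of the orange ring's upper edge (on the mixer's axis; 57 mm above the work surface with the ring up, moves down with it). Ring: 54 mm inside diameter, 71 mm outside, 12 mm high; open below. With lugs to the posts. The flask's ball sits in it and centres itself; the flask's foot then hangs 13.5 mm below this point, touching nothing
- flask: round green flask, 106 mm high, about 0.22 kg, standing upright and loose: ball 72 mm in diameter with its centre 37 mm above the underside, weighted flat foot 40 mm in diameter, straight open neck 36 mm outside and 28 mm inside diameter from 73 mm up to the mouth at 106 mm, with a white collar 44 mm across at its root (68 to 73 mm). The neck is the part to grip. Origin: centre of the underside; z up along the neck
- flask_mouth (a point): centre of the flask's mouth, level with the rim, 106 mm above its underside
- cover: loose copper cover, about 0.06 kg, lying right way up: disc 52 mm in diameter with a skirt below (44 mm inside diameter, 8 mm deep, so it goes over the 36 mm neck with 4 mm play all round); disc top 13 mm above the skirt's lower edge; black round knob on top, 18 mm in diameter, 24 mm high, its top at 37 mm. Origin: centre of the skirt's lower edge; z up through the knob
- cover_seat (a point): centre of the underside of the cover's disc, 8 mm above the cover's origin; this face rests on the flask's rim when seated
- spice_jar: bystander: spice jar with yellow cap, 44 mm in diameter, 100 mm high; origin at the centre of its underside
- tape: bystander: roll of beige tape lying flat, 91 mm in diameter, 25 mm high; origin at the centre of its underside
- tea_carton: bystander: small green carton, 34x42x52 mm; origin at the centre of its underside
Things that resemble listed ones, but are neither listed nor needed, are in the scene too. Of the things like the cover, leave any that is red; of the rest the larger one is meant.

How it is judged (in metres and radians):
On the way, in this order (a step that is already met when the one before it is completed fails the run):
1. the flask sits upright in the spring ring (horizontal distance between flask and ring_top below 0.006 m and z of flask in the frame of ring_top below -0.009 m and angle between flask's own z axis and vertical below 0.1 rad), for 0.2 s.
2. the cover sits level and fully down on the flask's mouth, the flask in the ring (z of flask in the frame of ring_top below -0.009 m and distance between cover_seat and flask_mouth below 0.006 m and z of cover_seat in the frame of flask below 0.1085 m and angle between the z axis of cover and the z axis of flask, either way round below 0.09 rad), for 0.2 s.
At the end, for the whole second after the job is handed in: Robot still pushing on the cover (over 2 N; cover on flask over 4 N), ring down at least 12 of 15 mm; flask in the ring within 6 mm of its axis, tilt under 0.1 rad, at rest; cover on its mouth within 6 mm of centre, down within 2.5 mm, parallel within 0.09 rad (all of step 2 and value of joint ring above 0.012 m and horizontal distance between flask and ring_top below 0.006 m and angle between flask's own z axis and vertical below 0.1 rad and contact force between cover and flask above 4 N and contact force between any of the fingers, the arm and cover above 2 N and linear speed of flask below 0.02 m/s); the arm keeps its last pose, push and grip.
It fails at once if the flask is tipped over (angle between flask's own z axis and vertical above 0.7 rad).
It fails at once if a bystander is displaced by more than 30 mm (distance of any of spice_jar, tape, tea_carton from where it was at the start of the episode above 0.03 m).
It also fails if it takes over 59 s, if anything falls off the work surface, if the arm or the gripper's body presses on something with over 40 N, if the wrist force passes 120 N, or if a joint passes its speed limit or range.

## Working session

There is one attempt and no reset: what is moved stays moved. The work goes in short steps, Python scripts to look and compute and a tool call to move; the robot and the scene stay as the last step left them, time stands still between calls to the robot, and variables do not carry over. Pictures are saved under pics/ and viewed, about 8 in all and at most 12, crops included, and the job is handed in when it is done.

Besides the shell and the picture viewer there is one more tool, called after "Emit:" in YAML: its name, and indented under it one key for each argument. send_rows: Moves the arm, as the interface text tells. Its arguments: {"type":"object","properties":{"rows":{"type":"array"},"hand":{"type":"number"},"newtons":{"type":"number"}},"required":["rows"]}

```bash
ls; mkdir -p pics; cat > h.py <<'E'
import numpy as np, cv2
from cell import r
def ray(pic,px):
    K=np.array(pic["intrinsics"],float);D=np.array(pic["distortion"],float);T=np.array(pic["pose"],float)
    u=cv2.undistortPoints(np.array([[px]],float),K,D)[0,0]
    d=T[:3,:3]@np.array([u[0],-u[1],-1.]);return T[:3,3],d/np.linalg.norm(d)
def at_z(pic,px,z):
    o,d=ray(pic,px);return o+d*(z-o[2])/d[2]
def meet(rays):
    A=np.zeros((3,3));b=np.zeros(3)
    for o,d in rays:
        P=np.eye(3)-np.outer(d,d);A+=P;b+=P@o
    x=np.linalg.solve(A,b);return x,[float(np.linalg.norm((np.eye(3)-np.outer(d,d))@(x-o))) for o,d in rays]
def proj(pic,X):
    T=np.linalg.inv(np.array(pic["pose"],float));c=T[:3,:3]@np.array(X,float)+T[:3,3]
    return cv2.projectPoints(np.array([[c[0],-c[1],-c[2]]]),np.zeros(3),np.zeros(3),np.array(pic["intrinsics"],float),np.array(pic["distortion"],float))[0][0,0]
def save(pic,n): cv2.imwrite("pics/"+n,pic["image"][:,:,::-1])
E
python3 - <<'E'
from h import *
np.set_printoptions(precision=1,suppress=True)
print(r.tips_ahead, r.sense()["tcp_rot"])
P={n:r.get_image(n) for n in("top","side")}
cv2.imwrite("pics/a.png",np.vstack([P[n]["image"] for n in P])[:,:,::-1][:, :])
im=np.hstack([P[n]["image"] for n in P]);cv2.imwrite("pics/a.png",cv2.resize(im,(800,300))[:,:,::-1])
save(P["top"],"top.png");save(P["side"],"side.png")
for n in P:
    print(n,P[n]["pose"])
    for l in["mixer","ring_top","flask","flask_mouth","cover","cover_seat","spice_jar","tape","tea_carton"]:
        print(n,l,[(np.array(a["location"]),round(a["p"],2),at_z(P[n],a["location"],{"ring_top":57,"flask_mouth":106,"cover_seat":8}.get(l,0))) for a in r.place_of(l,P[n])])
E
```

```text
pics
19.0 [-0.   1.   0.1 -0. ]
top [[   0.     1.    -0.1  308.1]
 [  -1.     0.    -0.   -31. ]
 [  -0.     0.1    1.  1324.4]
 [   0.     0.     0.     1. ]]
top mixer [(array([346.9, 184.9]), 0.93, array([ 433.4, -304.9,    0. ]))]
top ring_top [(array([352.1, 183.8]), 0.77, array([ 431.6, -308.5,   57. ]))]
top flask [(array([200.4, 169.4]), 0.8, array([472.2, 151.9,   0. ]))]
top flask_mouth [(array([190. , 159.2]), 0.89, array([488. , 168.2, 106. ]))]
top cover [(array([273.9, 159.6]), 0.73, array([507.8, -76.9,   0. ])), (array([250.9, 176. ]), 0.6, array([454.9,  -6.2,   0. ])), (array([303. , 166.1]), 0.54, array([ 489.3, -167.9,    0. ]))]
top cover_seat [(array([304.1, 162.6]), 0.57, array([ 499.2, -170.3,    8. ])), (array([274.2, 160.8]), 0.46, array([502.9, -77.6,   8. ])), (array([250.1, 173.9]), 0.41, array([460.5,  -3.7,   8. ]))]
top spice_jar [(array([325.3, 227.7]), 0.74, array([ 299.4, -239.4,    0. ]))]
top tape [(array([152.9, 156.2]), 0.72, array([510.7, 302.1,   0. ]))]
top tea_carton [(array([164.6, 223.4]), 0.59, array([301.6, 257.8,   0. ]))]
side [[ -1. 
[... 649 characters left out ...]
8.8,   0. ])), (array([231.9, 185.2]), 0.54, array([ 491.9, -156.2,    0. ])), (array([294. , 170.7]), 0.27, array([ 288.9, -258.7,    0. ]))]
side cover_seat [(array([224.9, 199.9]), 0.77, array([503.2, -68.3,   8. ])), (array([231.8, 215.7]), 0.59, array([473.1,   3.7,   8. ])), (array([234.8, 182.5]), 0.52, array([ 482.8, -161.2,    8. ]))]
side spice_jar [(array([295.4, 173.6]), 0.66, array([ 284.1, -241.9,    0. ])), (array([251.2, 147.1]), 0.6, array([ 448.1, -397.3,    0. ]))]
side tape [(array([202.3, 299.7]), 0.68, array([508.9, 306.5,   0. ])), (array([249., 149.]), 0.44, array([ 455.2, -383.3,    0. ]))]
side tea_carton [(array([221.2, 254.2]), 0.68, array([484.2, 153.7,  -0. ]))]
```

View picture.

```bash
python3 - <<'E'
import cv2,numpy as np
t=cv2.imread("pics/top.png");s=cv2.imread("pics/side.png")
a=cv2.resize(t[110:260,130:390],(780,450),interpolation=cv2.INTER_CUBIC)
cv2.imwrite("pics/tc.png",a)
a=cv2.resize(s[120:320,170:330],(640,800*1)[:2],interpolation=cv2.INTER_CUBIC)
a=cv2.resize(s[120:320,170:330],(480,600),interpolation=cv2.INTER_CUBIC)
cv2.imwrite("pics/sc.png",a)
E
```

```text
(no output)
```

View pics/tc.png

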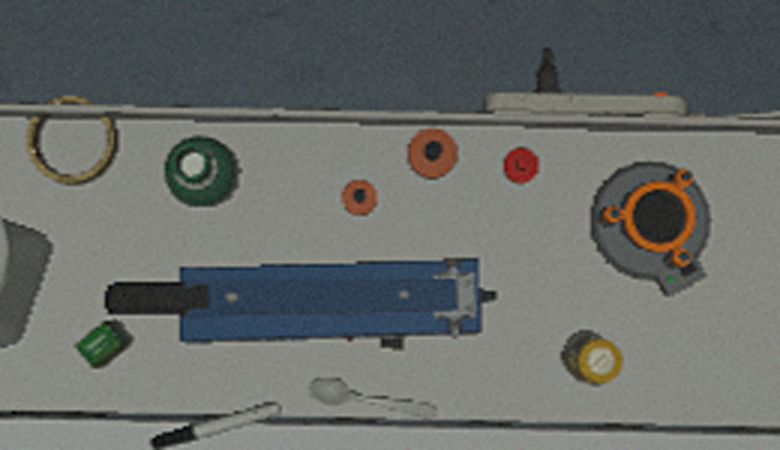

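View pics/sc.png

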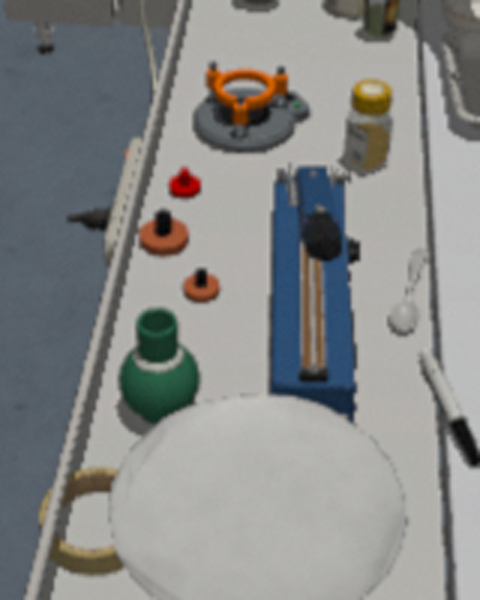

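View pics/a.png

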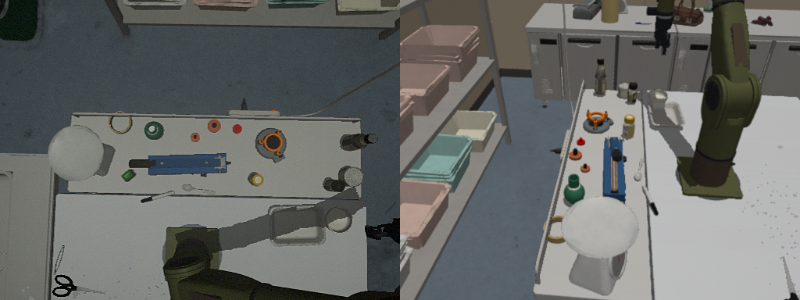

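The things like the cover are: large copper (top 274,160), small copper (250,176) and red (303,166). I'll take the large copper one. Next I triangulate from both views, including the white lamp and the rear lip as obstacles.

```bash
python3 - <<'E'
from h import *
np.set_printoptions(precision=1,suppress=True)
T=r.get_image("top");S=r.get_image("side")
def tri(a,b,n): 
    x,e=meet([ray(T,a),ray(S,b)]);print(n,x,np.round(e,1))
tri([190,159.2],[225.2,227.2],"mouth");tri([200.4,169.4],[222.2,255.1],"flask")
tri([352.1,183.8],[251.3,148.5],"ringtop");tri([346.9,184.9],[251.1,161.7],"mixer")
tri([273.9,159.6],[223.9,201.9],"cover0");tri([274.2,160.8],[224.9,199.9],"seat")
tri([96,196],[256,288],"lamp")
for c in([60,196],[135,196]):print("lamp edge",at_z(T,c,300))
for c in([140,148],[200,149],[280,151]):print("lip",at_z(T,c,0),at_z(T,c,20))
for l in("cover","flask","mixer"):
  for P in(T,S):
    for a in r.cut_out(l,P)[:1]:
      m=a["region"];ys,xs=np.nonzero(m);print(l,a["extent"],round(a["p"],2),xs.mean(),ys.mean())
im=T["image"];print(proj(T,[505,-72,13]),proj(T,[505,-72,37]))
E
```

```text
mouth [477.7 166.6 113. ] [9.2 9.2]
flask [477.3 152.8  -4.6] [4.5 4.5]
ringtop [ 436.8 -310.5   48. ] [4.3 4.3]
mixer [ 437.4 -305.8   -4.2] [3.6 3.6]
cover0 [508.5 -77.1  -7.5] [0.5 0.5]
seat [504.4 -77.9   0.1] [0.3 0.3]
lamp [373.3 406.4 179.3] [1.3 1.3]
lamp edge [363.4 447.3 300. ]
lamp edge [367.3 266.1 300. ]
lip [535.8 343.6   0. ] [532.3 338.   20. ]
lip [536.5 155.2   0. ] [533.  152.3  20. ]
lip [535.3 -95.4   0. ] [531.9 -94.4  20. ]
cover [266.0, 151.3, 17.0, 17.1] 0.77 273.90829694323145 160.7117903930131
cover [232.6, 209.8, 13.8, 14.0] 0.64 236.0793650793651 214.73809523809524
flask [185.4, 156.9, 24.3, 25.5] 0.9 196.6077097505669 166.82086167800455
flask [209.6, 220.5, 25.6, 40.3] 0.69 222.10201149425288 242.26293103448276
mixer [328.8, 166.5, 39.5, 41.4] 0.97 347.63537906137185 184.72851985559566
mixer [238.2, 137.3, 36.2, 33.0] 0.87 252.0968152866242 156.056050955414
[272.5 159.9] [272.7 158.7]
```

Emit:
send_rows:
  rows:
    - [0, 0, 50, 0]
    - [20, 40, 80, 0]
    - [55, 80, 80, 0]
    - [95, 120, 80, 0]
    - [135, 165, 80, 0]
    - [175, 210, 80, 0]
    - [210, 255, 80, 0]
    - [236, 290, 80, 0]
    - [236, 297, 80, 0]
    - [236, 297, 80, 0]
  hand: 1
  newtons: 50

```text
t: 2.65
tcp_pos: [399.1, -306.4, 330.4]
tcp_rot: [0.0, 0.991, 0.132, -0.0]
ft_force: [-0.4, -0.5, 0.8]
finger_gap: 85.3
```

```bash
cat > w.py <<'E'
from h import *
import sys
np.set_printoptions(precision=1,suppress=True)
def look(labels,name,zs):
    W=r.get_image("wrist");save(W,name);s=r.sense();print(s["t"],s["tcp_pos"],s["tcp_rot"],s["ft_force"],s["finger_gap"]);print("cam",W["pose"][:3,3],-W["pose"][:3,2])
    for l in labels:
        for a in r.place_of(l,W)[:4]:
            print(l,np.array(a["location"]),round(a["p"],2),at_z(W,a["location"],zs.get(l,0)))
    return W
E
python3 - <<'E'
from w import *
W=look(["mixer","ring_top"],"w1.png",{"ring_top":57})
im=W["image"]; hsv=cv2.cvtColor(im,cv2.COLOR_RGB2HSV)
E
```

```text
2.7 [ 398.7 -307.3  330.3] [ 0.   1.   0.1 -0. ] [-0.2 -0.5  0.5] 85.56321542496771
cam [ 462.5 -290.9  453.4] [-0.3 -0.1 -1. ]
mixer [258.  122.5] 0.66 [ 436.5 -304.3    0. ]
```

View pics/w1.png

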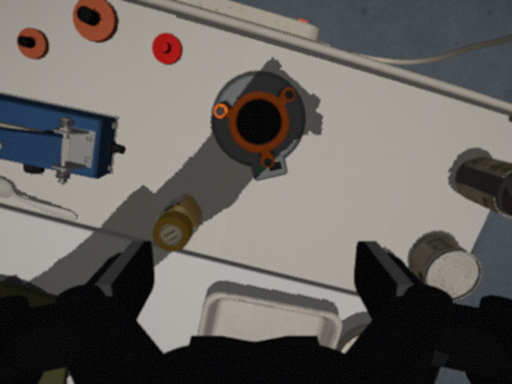

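View 4: the mixer ring is centred near (261,121), the large copper cover at (95,18), and the red one at (167,48). I'll fit the ring precisely.

```bash
python3 - <<'E'
from w import *
W=r.get_image("wrist");im=W["image"];hsv=cv2.cvtColor(im,cv2.COLOR_RGB2HSV)
m=cv2.inRange(hsv,(3,130,60),(20,255,255));m[:80]=0;m[185:]=0;m[:,:205]=0;m[:,310:]=0
ys,xs=np.nonzero(m);P=np.array([at_z(W,(x,y),57)[:2] for x,y in zip(xs,ys)])
from scipy.optimize import minimize
def cost(c):
    d=np.hypot(*(P-c).T);return -np.sum((d>27)&(d<35.5)) 
best=min(((cost(np.array([x,y])),x,y) for x in np.arange(420,455,1) for y in np.arange(-325,-290,1)))
print(len(P),best)
cs=[(x,y) for x in np.arange(420,455,1) for y in np.arange(-325,-290,1) if cost(np.array([x,y]))<0.99*best[0]];print(np.mean(cs,0),len(cs))
# base circle check: grey edge via Hough-free: hole contour
hole=cv2.inRange(im.astype(np.uint8),(0,0,0),(35,35,35));hole[:85]=0;hole[160:]=0;hole[:,:225]=0;hole[:,300:]=0
n,l,st,c=cv2.connectedComponentsWithStats(hole);i=1+np.argmax(st[1:,4]);print(st[i],c[i],at_z(W,c[i],57),at_z(W,c[i],45))
E
```

```text
1763 (np.int64(-1215), np.int64(440), np.int64(-303))
[ 440.5 -303. ] 2
[ 235   99   45   44 1552] [257.2 120.6] [ 441.1 -302.8   57. ] [ 440.4 -303.1   45. ]
```

Emit:
send_rows:
  rows:
    - [0, 45, 0, -2]
    - [5, 95, 0, -4]
    - [10, 145, 0, -6]
    - [15, 200, 0, -8]
    - [20, 255, 0, -10]
    - [25, 310, 0, -12]
    - [30, 365, 0, -14]
    - [36, 420, 0, -15]
    - [40, 463, 0, -15]
    - [40, 463, 0, -15]

```text
t: 4.1
tcp_pos: [440.0, 160.0, 330.4]
tcp_rot: [-0.001, 1.0, 0.004, 0.0]
ft_force: [0.5, -1.0, 0.4]
finger_gap: 85.5
```

```bash
python3 - <<'E'
from w import *
W=look(["flask","flask_mouth","cover","cover_seat"],"w2.png",{"flask_mouth":106,"cover_seat":8})
E
```

```text
4.15 [439.8 157.2 330.2] [ 0.  1.  0. -0.] [-0.2 -0.8 -0.3] 85.48749631229474
cam [505.4 158.4 453.6] [-0.3 -0.  -1. ]
flask [256.8 122.9] 0.91 [477.1 155.    0. ]
flask [189.4 243.4] 0.55 [303.6 251.6   0. ]
flask_mouth [254.2 129.8] 0.85 [476.8 158.4 106. ]
flask_mouth [432.8 102.6] 0.18 [506.  -21.7 106. ]
cover [498.5 112.7] 0.96 [ 494.9 -168.2    0. ]
cover [434.2 102.6] 0.79 [506.3 -78.5   0. ]
cover [375.5 139.9] 0.74 [456.3  -5.1   0. ]
cover_seat [374.9 140.6] 0.7 [456.2  -1.5   8. ]
cover_seat [504.  114.9] 0.68 [ 492.4 -170.5    8. ]
cover_seat [435.7 103.6] 0.56 [505.  -76.5   8. ]
```

View pics/w2.png

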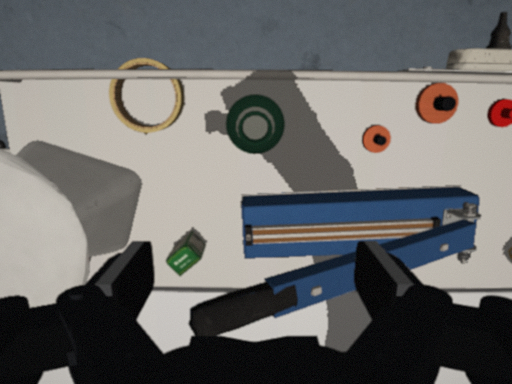

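View 5: the flask is centred near (255,125), so about (477,157) in mm. The large copper cover is at (438,103), the small copper one at (376,138), and the red one at (503,113). Descending on the neck.

Emit:
send_rows:
  rows:
    - [20, 0, -30, 0]
    - [38, 0, -70, 0]
    - [38, 0, -110, 0]
    - [38, 0, -150, 0]
    - [38, 0, -185, 0]
    - [38, 0, -212, 0]
    - [38, 0, -227, 0]
    - [38, 0, -233, 0]
    - [38, 0, -233, 0]
    - [38, 0, -233, 0]

```text
t: 5.6
tcp_pos: [478.2, 156.9, 98.2]
tcp_rot: [-0.0, 1.0, 0.001, 0.001]
ft_force: [-0.6, 0.6, 0.2]
finger_gap: 85.7
```

Emit:
send_rows:
  rows:
    - [0, 0, 0, 0]
    - [0, 0, 0, 0]
    - [0, 0, 0, 0]
    - [0, 0, 0, 0]
    - [0, 0, 0, 0]
    - [0, 0, 0, 0]
    - [0, 0, 10, 0]
    - [0, 0, 30, 0]
    - [0, 0, 60, 0]
    - [0, 0, 93, 0]
  hand: -1
  newtons: 50

```text
t: 6.85
tcp_pos: [476.9, 156.1, 191.0]
tcp_rot: [0.001, 1.0, 0.001, -0.001]
ft_force: [1.1, -0.4, -1.7]
finger_gap: 34.6
```

```bash
python3 - <<'E'
from w import *
W=look(["flask","flask_mouth"],"w3.png",{"flask_mouth":205})
for n in("side",):
    S=r.get_image(n);save(S,"s3.png")
    c=S["image"][180:290,180:290]
    cv2.imwrite("pics/v6.png",np.hstack([cv2.resize(c,(384,384),interpolation=cv2.INTER_CUBIC),W["image"][:,64:448]])[:,:,::-1])
E
```

```text
6.9 [479.  156.9 194.8] [-0.  1.  0.  0.] [ 0.8 -0.8 -0. ] 34.50196827185627
cam [542.7 154.5 314. ] [-0.3 -0.  -1. ]
flask [253.9 201.4] 0.82 [446.9 153.6   0. ]
flask_mouth [255.6 279.5] 0.89 [479.8 153.5 205. ]
```

View pics/v6.png

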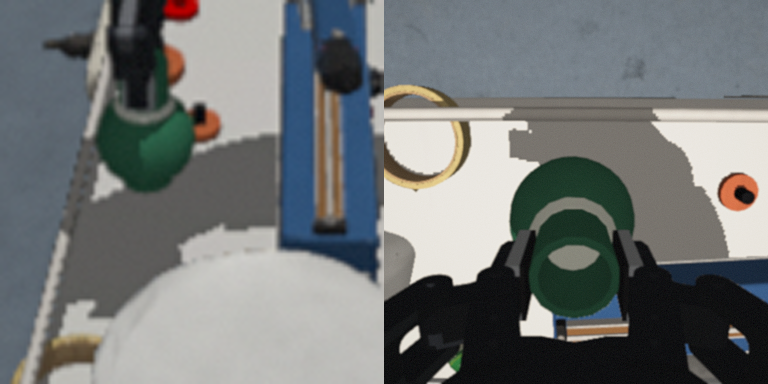

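View 6: the flask hangs upright between the jaws, and the neck is centred between the pads. I'll carry it over the mixer.

Emit:
send_rows:
  rows:
    - [0, -10, 20, 0]
    - [0, -40, 35, 0]
    - [0, -85, 40, 0]
    - [0, -135, 40, 0]
    - [0, -187, 40, 0]
    - [0, -240, 40, 0]
    - [-5, -292, 40, 0]
    - [-15, -344, 40, 0]
    - [-25, -392, 40, 0]
    - [-33, -430, 40, 0]

```text
t: 8.3
tcp_pos: [442.5, -275.3, 228.5]
tcp_rot: [-0.001, 1.0, 0.0, -0.002]
ft_force: [0.3, 0.7, -1.9]
finger_gap: 34.4
```

Emit:
send_rows:
  rows:
    - [-4, -22, 0, 0]
    - [-5, -30, 0, 0]
    - [-5, -30, -15, 0]
    - [-5, -30, -35, 0]
    - [-5, -30, -50, 0]
    - [-5, -30, -62, 0]
    - [-5, -30, -66, 0]
    - [-5, -30, -66, 0]
    - [-5, -30, -66, 0]
    - [-5, -30, -66, 0]

```text
t: 9.55
tcp_pos: [439.9, -303.5, 164.8]
tcp_rot: [0.0, 1.0, 0.001, 0.0]
ft_force: [0.1, 0.2, -2.7]
finger_gap: 34.5
```

```bash
python3 - <<'E'
from w import *
W=look(["flask","flask_mouth","ring_top","mixer"],"w4.png",{"flask":67,"flask_mouth":173,"ring_top":57})
S=r.get_image("side");T=r.get_image("top")
for l in("flask","ring_top","mixer"):
  print(l,[(a["location"],round(a["p"],2)) for a in r.place_of(l,S)])
a=cv2.resize(S["image"][90:180,205:295],(384,384),interpolation=cv2.INTER_CUBIC)
cv2.imwrite("pics/v7.png",np.hstack([a,W["image"][:,64:448]])[:,:,::-1])
# predicted ring axis in wrist
for z in(57,18): print(z,proj(W,[440,-303.5,z]))
E
```

```text
9.6 [ 439.8 -303.4  164.8] [0. 1. 0. 0.] [-0.3  0.5 -2.3] 34.629957322980644
cam [ 505.3 -305.   288. ] [-0.3 -0.  -1. ]
flask [254.5 203.2] 0.82 [ 437.3 -306.    67. ]
flask_mouth [253.1 282.1] 0.59 [ 438.4 -305.1  173. ]
flask [([250.1, 143.6], 0.73), ([252.6, 158.2], 0.35)]
ring_top [([252.3, 147.4], 0.74)]
mixer [([255.2, 161.5], 0.93)]
57 [251.  195.4]
18 [251.3 182.6]
```

View pics/v7.png

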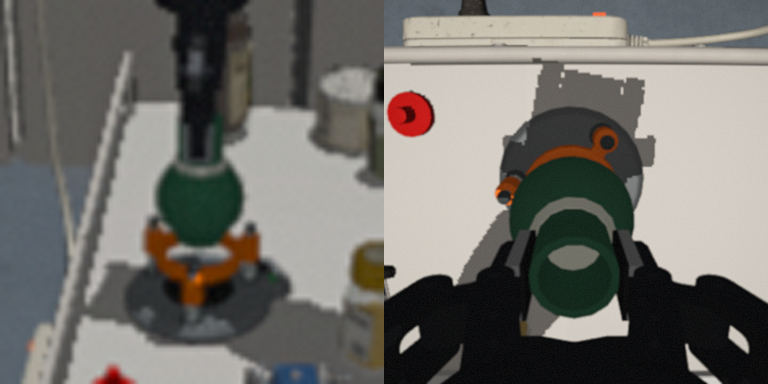

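View 7: the ball is over the ring. In the wrist crop the base spans columns 500–643 and the ball 510–634, so they share a centre near 572. Lowering.

Emit:
send_rows:
  rows:
    - [0, 0, -6, 0]
    - [0, 0, -12, 0]
    - [0, 0, -17, 0]
    - [0, 0, -20, 0]
    - [0, 0, -22, 0]
    - [0, 0, -23, 0]
    - [0, 0, -23, 0]
    - [0, 0, -23, 0]
    - [0, 0, -23, 0]
    - [0, 0, -23, 0]

```text
t: 11.3
tcp_pos: [439.7, -303.2, 141.4]
tcp_rot: [0.0, 1.0, 0.002, 0.0]
ft_force: [0.5, 0.7, -1.1]
finger_gap: 34.7
```

Emit:
send_rows:
  rows:
    - [0, 0, -1, 0]
    - [0, 0, -1, 0]
    - [0, 0, -2, 0]
    - [0, 0, -2, 0]
    - [0, 0, -2, 0]
    - [0, 0, -2, 0]
    - [0, 0, -2, 0]
    - [0, 0, -2, 0]
    - [0, 0, -2, 0]
    - [0, 0, -2, 0]

```text
t: 12.55
tcp_pos: [439.7, -303.2, 139.3]
tcp_rot: [0.0, 1.0, 0.002, 0.0]
ft_force: [0.8, 2.3, 4.4]
finger_gap: 34.6
```

Emit:
send_rows:
  rows:
    - [0, 0, 0, 0]
    - [0, 0, 0, 0]
    - [0, 0, 0, 0]
    - [0, 0, 0, 0]
    - [0, 0, 0, 0]
    - [0, 0, 0, 0]
    - [0, 0, 10, 0]
    - [0, 0, 30, 0]
    - [0, 0, 60, 0]
    - [0, 0, 90, 0]
  hand: 0.2

```text
t: 13.8
tcp_pos: [439.5, -303.2, 230.8]
tcp_rot: [0.0, 1.0, 0.002, 0.0]
ft_force: [0.8, -0.8, 0.1]
finger_gap: 51.1
```

```bash
python3 - <<'E'
from w import *
W=look(["flask","flask_mouth","mixer"],"w5.png",{"flask":43.5,"flask_mouth":149.5})
S=r.get_image("side");T=r.get_image("top")
for l in("flask","flask_mouth","ring_top","mixer"):
  for P,n in((S,"s"),(T,"t")): print(n,l,[(np.array(a["location"]),round(a["p"],2)) for a in r.place_of(l,P)])
a=cv2.resize(S["image"][90:180,205:295],(384,384),interpolation=cv2.INTER_CUBIC)
cv2.imwrite("pics/v8.png",np.hstack([a,W["image"][:,64:448]])[:,:,::-1])
E
```

```text
13.85 [ 441.5 -304.1  234.5] [0. 1. 0. 0.] [ 1.1 -0.2  2.1] 51.15620179555783
cam [ 505.1 -304.8  354. ] [-0.3 -0.  -1. ]
flask [254.2 175.1] 0.7 [ 437.  -305.6   43.5]
s flask [(array([246.8, 150.5]), 0.73)]
t flask [(array([347.6, 183.2]), 0.84), (array([274.2, 161. ]), 0.22)]
s flask_mouth [(array([255.2, 125.9]), 0.66)]
t flask_mouth [(array([355. , 176.9]), 0.83), (array([323.6, 227.2]), 0.53), (array([344.4, 182.5]), 0.39)]
s ring_top [(array([249.8, 148.5]), 0.54)]
t ring_top []
s mixer [(array([255.5, 158. ]), 0.88)]
t mixer [(array([348.6, 185.2]), 0.69), (array([156.3, 157.7]), 0.56)]
```

View pics/v8.png

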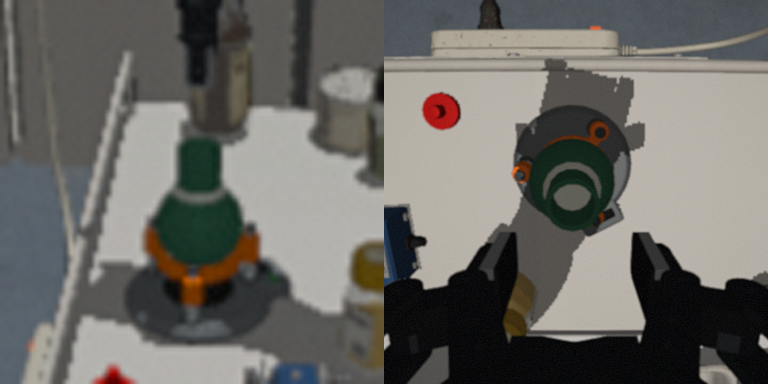

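View 8: the flask sits upright in the ring, with the mouth at full-frame (253,194). Going over to the large copper cover for the confirming crop.

Emit:
send_rows:
  rows:
    - [5, 20, 20, 0]
    - [10, 60, 20, 0]
    - [20, 105, 15, 0]
    - [30, 150, 10, 0]
    - [40, 190, 5, 0]
    - [50, 220, 0, 0]
    - [50, 226, 0, 0]
    - [50, 226, 0, 0]
    - [50, 226, 0, 0]
    - [50, 226, 0, 0]

```text
t: 15.75
tcp_pos: [489.3, -78.5, 229.5]
tcp_rot: [0.0, 1.0, 0.0, -0.0]
ft_force: [0.1, 0.1, 0.6]
finger_gap: 51.3
```

```bash
python3 - <<'E'
from w import *
W=look(["cover","cover_seat"],"w6.png",{"cover_seat":8})
im=W["image"];hsv=cv2.cvtColor(im,cv2.COLOR_RGB2HSV)
m=cv2.inRange(hsv,(2,70,80),(20,255,255))
n,l,st,c=cv2.connectedComponentsWithStats(m)
for i in range(1,n):
    if st[i,4]>150:
        k=cv2.convexHull(np.argwhere(l==i)[:,::-1].astype(np.int32));e=cv2.fitEllipse(k);print("copper",st[i],np.array(e[0]),np.array(e[1]),at_z(W,e[0],12))
cv2.imwrite("pics/v9.png",cv2.resize(im[:260,120:420],(780,676-80))[:,:,::-1])
# mouth ellipse from w5 image geometry (pixels only)
a=cv2.imread("pics/w5.png");g=cv2.cvtColor(a,cv2.COLOR_BGR2GRAY)[180:212,235:275];print(g[::3,::3])
E
```

```text
15.8 [489.4 -78.3 229.4] [0. 1. 0. 0.] [0.3 0.2 0.1] 51.16140992180704
cam [554.9 -80.3 352.6] [-0.3 -0.  -1. ]
cover [336.5 157. ] 0.94 [ 497.2 -168.3    0. ]
cover [183.3 193.3] 0.59 [457.2  -4.    0. ]
cover_seat [248.5 150.3] 0.94 [505.3 -75.3   8. ]
cover_seat [182.3 192.8] 0.79 [460.   -4.7   8. ]
cover_seat [341.1 157.2] 0.57 [ 498.3 -171.1    8. ]
copper [ 226  134   51   42 1394] [251.  149.9] [50. 51.] [506.3 -77.8  12. ]
copper [ 421  174   91   83 1678] [467.6 209.5] [ 74.8 106.6] [ 442.6 -311.6   12. ]
copper [165 177  35  34 785] [181.8 193.5] [33.7 34.7] [460.3  -5.   12. ]
copper [186 305  51   7 275] [210.5 307.9] [ 6.5 66.8] [322.4 -30.6  12. ]
[[26 25 22 31 37 35 38 36 35 29 28 27 28 80]
 [28 34 36 35 40 43 41 40 34 36 33 29 22 62]
 [31 32 41 75 99 98 97 95 92 68 40 35 30 40]
 [32 68 97 95 96 98 97 98 97 96 89 37 32 28]
 [65 95 95 95 97 94 94 97 92 95 97 88 40 34]
 [93 95 94 94 92 97 95 94 95 94 97 98 42 36]
 [93 97 95 95 96 97 99 93 93 97 95 91 30 30]
 [49 95 96 97 97 94 96 95 98 94 97 59 22 32]
 [20 80 99 93 92 92 94 98 95 96 82 28 23 25]
 [27 22 59 95 95 95 95 99 98 65 23 26 29 33]
 [27 30 25 28 47 64 65 48 33 27 26 29 24 32]]
```

View pics/v9.png

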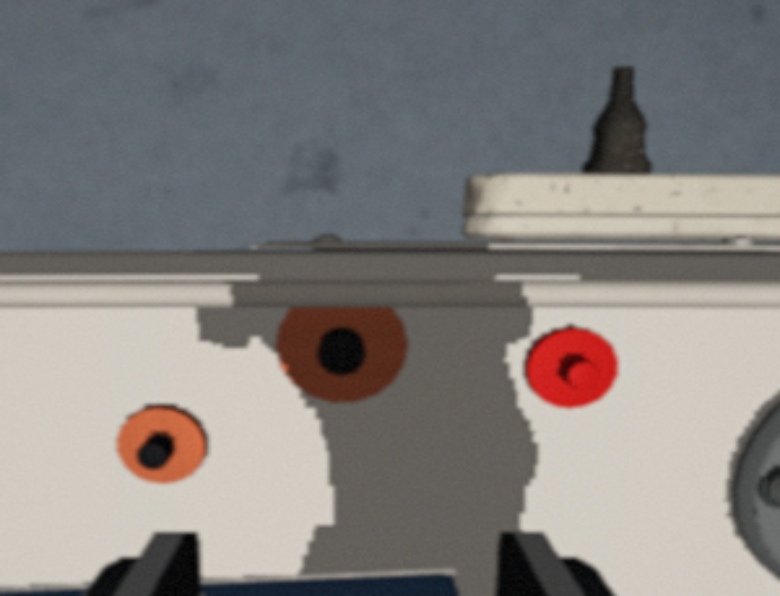

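View 9: the large copper cover with the black knob is at full-frame (251,151). It's bigger than the small copper one at (182,193) and isn't the red one at (340,158), so it's the one meant. The rear rail hides its far edge, so I'll check the rail's height before descending.

```bash
python3 - <<'E'
from w import *
W=r.get_image("wrist");T=r.get_image("top");S=r.get_image("side")
b=np.array(W["image"]).mean(2);w2=cv2.imread("pics/w2.png").mean(2);t=np.array(T["image"]).mean(2)
print("w6",[(i,int(b[i,400-380+140:400-380+150].mean())) for i in range(100,142,2)])
print("w2",[(i,int(w2[i,330:340].mean())) for i in range(60,90,1)])
print("top",[(i,int(t[i,285:292].mean())) for i in range(138,160)])
P=np.array(W["pose"],float)
def xz(pic,px): o,d=ray(pic,px);return o,d
W2=dict(W);Q=P.copy();Q[:3,3]=[505.4,158.4,453.6];W2["pose"]=Q
def isect(a,b):
    A=np.array([[a[1][0],-b[1][0]],[a[1][2],-b[1][2]]]);s=np.linalg.solve(A,[b[0][0]-a[0][0],b[0][2]-a[0][2]]);return a[0][0]+s[0]*a[1][0],a[0][2]+s[0]*a[1][2]
for r6 in(131,133,134):
  for r2 in(78,80,82): print(r6,r2,np.array(isect(ray(W,[150,r6]),ray(W2,[335,r2]))))
# near-vertical check in side view: project candidate wall points
for X in([537,-20,0],[537,-20,20],[537,-20,40],[537,-20,80]): print(X,proj(S,X),proj(T,X),proj(W,X))
E
```

```text
w6 [(100, 106), (102, 104), (104, 104), (106, 104), (108, 100), (110, 80), (112, 90), (114, 93), (116, 93), (118, 94), (120, 167), (122, 141), (124, 151), (126, 183), (128, 193), (130, 187), (132, 159), (134, 183), (136, 203), (138, 201), (140, 201)]
w2 [(60, 96), (61, 94), (62, 93), (63, 93), (64, 94), (65, 93), (66, 93), (67, 94), (68, 93), (69, 90), (70, 91), (71, 110), (72, 141), (73, 165), (74, 176), (75, 178), (76, 176), (77, 165), (78, 148), (79, 133), (80, 150), (81, 177), (82, 188), (83, 187), (84, 187), (85, 186), (86, 187), (87, 186), (88, 187), (89, 186)]
top [(138, 43), (139, 46), (140, 44), (141, 46), (142, 45), (143, 43), (144, 44), (145, 44), (146, 44), (147, 44), (148, 44), (149, 42), (150, 44), (151, 43), (152, 44), (153, 43), (154, 38), (155, 36), (156, 35), (157, 33), (158, 35), (159, 38)]
131 78 [530.  64.]
131 80 [528.7  49.3]
131 82 [527.3  33.5]
133 78 [529.3  74.8]
133 80 [528.   61.1]
133 82 [526.6  46.4]
134 78 [529.  80.]
134 80 [527.7  66.7]
134 82 [526.3  52.4]
[537, -20, 0] [211.8 211.3] [255.9 150. ] [195.5 118.6]
[537, -20, 20] [211.5 206.2] [255.9 148.9] [192.1 119.7]
[537, -20, 40] [211.2 201. ] [255.8 147.7] [188.2 120.9]
[537, -20, 80] [210.6 190.4] [255.8 145.3] [178.8 123.8]
```

```bash
python3 - <<'E'
from w import *
S=r.get_image("side");g=np.array(S["image"]).mean(2)
for row in(215,235,260):
    print(row,[int(v) for v in g[row,180:225]])
    for h in(0,20,40,60,80,100):
        ys=np.linspace(-150,330,200);q=np.array([proj(S,[535,y,h]) for y in ys]);print("  h",h,"col at row",round(float(np.interp(row,q[:,1],q[:,0])),1),end="")
    print()
a=S["image"][190:275,170:250];cv2.imwrite("pics/v10.png",cv2.resize(a,(560,595),interpolation=cv2.INTER_CUBIC)[:,:,::-1])
E
```

```text
215 [103, 101, 100, 102, 101, 102, 101, 100, 99, 99, 98, 98, 98, 97, 98, 98, 97, 98, 100, 99, 100, 99, 99, 97, 103, 154, 170, 149, 102, 83, 89, 142, 174, 178, 177, 177, 178, 178, 179, 177, 178, 177, 177, 177, 176]
  h 0 col at row 211.6  h 20 col at row 210.1  h 40 col at row 208.4  h 60 col at row 206.7  h 80 col at row 204.9  h 100 col at row 203.0
235 [96, 98, 98, 97, 97, 97, 98, 96, 98, 98, 98, 98, 97, 97, 97, 98, 99, 99, 96, 99, 156, 171, 151, 103, 84, 83, 99, 163, 178, 177, 179, 178, 178, 177, 179, 178, 178, 177, 179, 179, 178, 177, 179, 178, 177]
  h 0 col at row 206.8  h 20 col at row 205.2  h 40 col at row 203.5  h 60 col at row 201.7  h 80 col at row 199.8  h 100 col at row 197.8
260 [97, 99, 97, 99, 97, 96, 97, 99, 97, 97, 95, 95, 99, 132, 165, 167, 138, 94, 82, 83, 99, 163, 178, 178, 177, 178, 177, 178, 177, 178, 178, 178, 178, 177, 178, 178, 178, 177, 179, 179, 178, 177, 176, 160, 155]
  h 0 col at row 200.9  h 20 col at row 199.1  h 40 col at row 197.3  h 60 col at row 195.4  h 80 col at row 193.3  h 100 col at row 191.2
```

View pics/v10.png

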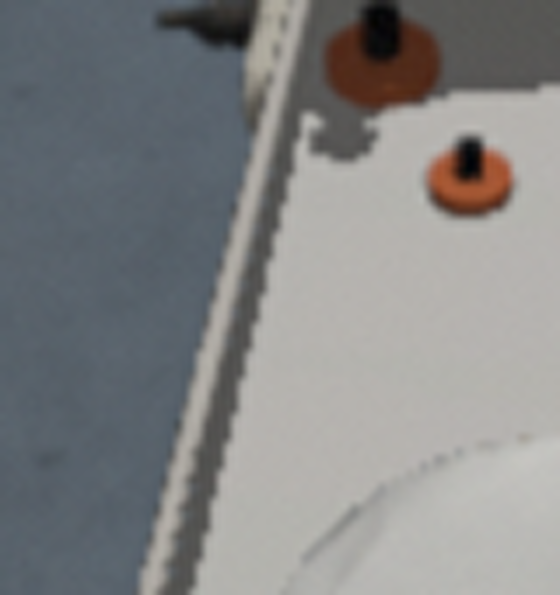

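View 10: the rail's inner face is at x≈535 and it's about 45 mm high (v10 columns 200–206 of the side image). The gripper body at z≥88 clears it. Descending on the knob.

Emit:
send_rows:
  rows:
    - [10, 0, -30, 0]
    - [17, 0, -70, 0]
    - [17, 0, -110, 0]
    - [17, 0, -145, 0]
    - [17, 0, -170, 0]
    - [17, 0, -184, 0]
    - [17, 0, -190, 0]
    - [17, 0, -192, 0]
    - [17, 0, -192, 0]
    - [17, 0, -192, 0]

```text
t: 17.35
tcp_pos: [507.0, -77.3, 37.9]
tcp_rot: [0.0, 1.0, 0.001, 0.001]
ft_force: [-1.2, 0.6, -0.7]
finger_gap: 51.1
```

Emit:
send_rows:
  rows:
    - [0, 0, 0, 0]
    - [0, 0, 0, 0]
    - [0, 0, 0, 0]
    - [0, 0, 0, 0]
    - [0, 0, 0, 0]
    - [0, 0, 0, 0]
    - [0, 0, 5, 0]
    - [0, 0, 25, 0]
    - [0, 0, 60, 0]
    - [0, 0, 100, 0]
  hand: -1
  newtons: 60

```text
t: 18.6
tcp_pos: [506.0, -77.3, 138.0]
tcp_rot: [0.0, 1.0, 0.002, -0.001]
ft_force: [0.9, -0.7, -0.4]
finger_gap: 15.8
```

Emit:
send_rows:
  rows:
    - [0, -5, 40, 0]
    - [0, -20, 80, 0]
    - [-5, -50, 110, 0]
    - [-15, -90, 110, 0]
    - [-30, -130, 110, 0]
    - [-45, -170, 110, 0]
    - [-58, -205, 110, 0]
    - [-66, -222, 110, 0]
    - [-67, -226, 110, 0]
    - [-67, -226, 110, 0]

```text
t: 19.85
tcp_pos: [440.4, -301.8, 247.4]
tcp_rot: [-0.0, 1.0, 0.002, 0.0]
ft_force: [0.2, 0.3, -1.2]
finger_gap: 15.6
```

```bash
python3 - <<'E'
from w import *
W=look(["cover_seat","flask_mouth","flask"],"w7.png",{"flask_mouth":149.5,"flask":43.5,"cover_seat":218})
S=r.get_image("side")
a=cv2.resize(S["image"][80:170,205:295],(384,384),interpolation=cv2.INTER_CUBIC)
cv2.imwrite("pics/v11.png",np.hstack([a,W["image"][:,64:448]])[:,:,::-1])
E
```

```text
19.9 [ 440.5 -301.4  247.4] [-0.  1.  0.  0.] [ 0.8 -0.4 -0.6] 15.419535605064231
cam [ 505.8 -303.5  370.5] [-0.3 -0.  -1. ]
cover_seat [252.4 240.5] 0.8 [ 439.8 -303.   218. ]
cover_seat [129.3 109.4] 0.56 [ 502.  -248.2  218. ]
flask_mouth [254.6 203.5] 0.9 [ 437.5 -304.2  149.5]
flask [254.7 173.6] 0.6 [ 435.8 -304.6   43.5]
```

View pics/v11.png

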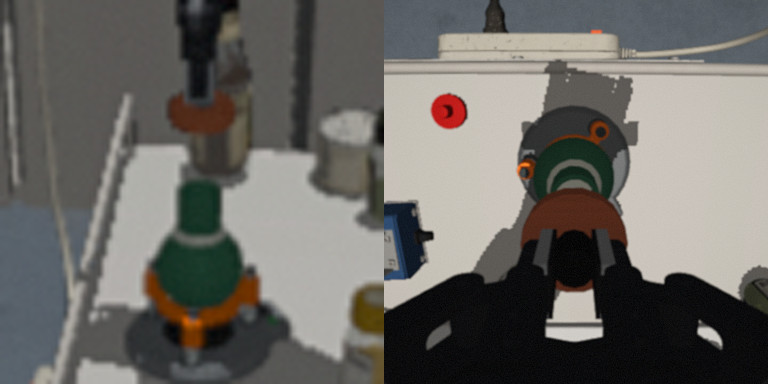

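View 11: the cover is held level above the flask, which is still upright in the ring. Comparing held and seated readings puts the mouth about 1 mm in -x from the TCP. I'll shift by that and lower.

Emit:
send_rows:
  rows:
    - [-1, 0, -15, 0]
    - [-1, 0, -30, 0]
    - [-1, 0, -42, 0]
    - [-1, 0, -50, 0]
    - [-1, 0, -54, 0]
    - [-1, 0, -55, 0]
    - [-1, 0, -55, 0]
    - [-1, 0, -55, 0]
    - [-1, 0, -55, 0]
    - [-1, 0, -55, 0]

```text
t: 21.35
tcp_pos: [438.6, -303.3, 192.4]
tcp_rot: [0.0, 1.0, 0.001, 0.0]
ft_force: [-0.8, 0.4, -1.1]
finger_gap: 15.4
```

```bash
python3 - <<'E'
from w import *
W=look(["cover_seat","flask_mouth"],"w8.png",{"flask_mouth":149.5,"cover_seat":162})
S=r.get_image("side")
a=cv2.resize(S["image"][90:170,215:295],(384,384),interpolation=cv2.INTER_CUBIC)
cv2.imwrite("pics/v12.png",np.hstack([a,W["image"][:,64:448]])[:,:,::-1])
E
```

```text
21.4 [ 438.6 -303.3  192.4] [0. 1. 0. 0.] [ 0.5 -0.1 -0.7] 15.277810772355442
cam [ 504.2 -304.9  315.6] [-0.3 -0.  -1. ]
cover_seat [107.3 111.9] 0.92 [ 499.3 -239.4  162. ]
cover_seat [254.3 243.5] 0.75 [ 436.  -305.5  162. ]
flask_mouth [250.8 239.8] 0.48 [ 432.5 -303.7  149.5]
```

Emit:
send_rows:
  rows:
    - [0, 0, -3, 0]
    - [0, 0, -5, 0]
    - [0, 0, -7, 0]
    - [0, 0, -9, 0]
    - [0, 0, -11, 0]
    - [0, 0, -12, 0]
    - [0, 0, -12, 0]
    - [0, 0, -12, 0]
    - [0, 0, -12, 0]
    - [0, 0, -12, 0]

```text
t: 22.8
tcp_pos: [438.6, -303.2, 180.3]
tcp_rot: [0.0, 1.0, 0.002, 0.0]
ft_force: [0.6, 0.0, -0.9]
finger_gap: 15.6
```

No contact, so the skirt has passed over the rim. I'll lower until it seats.

Emit:
send_rows:
  rows:
    - [0, 0, -0.5, 0]
    - [0, 0, -1, 0]
    - [0, 0, -1.5, 0]
    - [0, 0, -2, 0]
    - [0, 0, -2, 0]
    - [0, 0, -2, 0]
    - [0, 0, -2, 0]
    - [0, 0, -2, 0]
    - [0, 0, -2, 0]
    - [0, 0, -2, 0]

```text
t: 24.05
tcp_pos: [438.6, -303.2, 178.3]
tcp_rot: [0.0, 1.0, 0.001, 0.0]
ft_force: [-0.2, -0.1, 3.2]
finger_gap: 15.6
```

Contact came at the predicted height (about 179). I'll push down, still gripping the knob.

Emit:
send_rows:
  rows:
    - [0, 0, -1, 0]
    - [0, 0, -2, 0]
    - [0, 0, -3, 0]
    - [0, 0, -4, 0]
    - [0, 0, -5, 0]
    - [0, 0, -6, 0]
    - [0, 0, -7, 0]
    - [0, 0, -8, 0]
    - [0, 0, -8, 0]
    - [0, 0, -8, 0]

```text
t: 25.3
tcp_pos: [438.8, -303.2, 170.6]
tcp_rot: [0.0, 1.0, 0.002, 0.0]
ft_force: [0.3, 0.3, 6.5]
finger_gap: 15.7
```

Emit:
send_rows:
  rows:
    - [0, 0, -1, 0]
    - [0, 0, -2, 0]
    - [0, 0, -3, 0]
    - [0, 0, -4, 0]
    - [0, 0, -5, 0]
    - [0, 0, -6, 0]
    - [0, 0, -6.5, 0]
    - [0, 0, -6.5, 0]
    - [0, 0, -6.5, 0]
    - [0, 0, -6.5, 0]

```text
t: 26.55
tcp_pos: [439.0, -303.2, 164.4]
tcp_rot: [0.0, 1.0, 0.002, 0.0]
ft_force: [0.0, 1.0, 9.7]
finger_gap: 16.1
```

Emit:
send_rows:
  rows:
    - [0, 0, -0.5, 0]
    - [0, 0, -1, 0]
    - [0, 0, -1.5, 0]
    - [0, 0, -2, 0]
    - [0, 0, -2, 0]
    - [0, 0, -2, 0]
    - [0, 0, -2, 0]
    - [0, 0, -2, 0]
    - [0, 0, -2, 0]
    - [0, 0, -2, 0]

```text
t: 27.8
tcp_pos: [439.4, -303.3, 163.6]
tcp_rot: [0.001, 1.0, 0.002, 0.001]
ft_force: [-1.7, 2.5, 20.5]
finger_gap: 15.5
```

```bash
python3 - <<'E'
from w import *
W=look(["cover_seat","flask"],"w9.png",{"cover_seat":134.5,"flask":28.5})
S=r.get_image("side")
a=cv2.resize(S["image"][90:170,215:295],(384,384),interpolation=cv2.INTER_CUBIC)
cv2.imwrite("pics/v12.png",np.hstack([a,W["image"][:,64:448]])[:,:,::-1])
E
```

```text
27.85 [ 439.4 -303.3  163.6] [0. 1. 0. 0.] [-1.4  2.1 19.4] 15.27612476179777
cam [ 504.7 -304.7  286.9] [-0.3 -0.  -1. ]
cover_seat [ 89.9 114. ] 0.93 [ 499.3 -232.   134.5]
cover_seat [251.5 241.4] 0.62 [ 438.5 -304.1  134.5]
flask [255.5 188.3] 0.78 [ 437.9 -306.8   28.5]
```

View pics/v12.png

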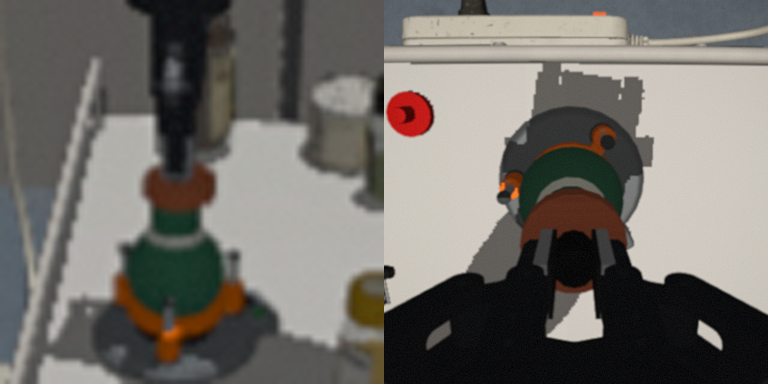

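View 12: the ring is pressed down below its post caps, the flask is upright, and the cover is level on the mouth. Force rose sharply to about 20 N after roughly 15 mm of travel, so the ring is on its stop. Handing in.

```bash
python3 -c "
from cell import r
s=r.sense();print(s['t'],s['tcp_pos'],s['ft_force'],max(map(abs,s['dq'])));print(r.job_done())"
```

```text
28.0 [ 439.40846133 -303.28124082  163.62662827] [-2.12044573  2.45763205 19.10723709] 0.0013657987542141639
the job is handed in; nothing more can be done
None
```

The batch is set up as asked and handed in at 28 s: the flask is in the spring ring, the cover is on its mouth, and the arm is still holding the ring down. `r.job_done()` reports no verdict, so success is judged only from my own checks.

- **What I did:** I gripped the flask by its neck and stood it in the ring. I then picked up the larger copper cover by its knob, seated it on the mouth, and pushed down without letting go.
- **Pressed to the stop:** the tool travelled about 15 mm after contact, from z about 178.8 to 163.6 mm. The force then rose sharply to about 19–20 N with the arm at rest.
- **Last picture:** the flask is upright, the cover looks level, and the ring is well down on its posts.
- **Bystanders:** I did not re-measure the spice jar, tape roll and tea carton at the end. Nothing was moved near them and no unexpected contact force showed.
- **Disagreements:** the wrist-camera network put the flask about 1.5 mm in x and 3.5 mm in y from the tool axis at the end. Earlier readings had a similar offset of about 2 mm, so I took it as camera bias. Its top-scoring "cover" detection near (90,114) was the red look-alike, which I ignored.

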